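# Clamp down the paint pot lid crosswise in two rounds

## Robot

A 6-joint arm with a two-finger parallel gripper is mounted at the origin on the work surface; the furniture and walls round the work are solid. World frame = base frame: x ahead of the robot, y to its left, z up, the work surface at z = 0. Lengths are in m, angles in rad, forces in N, time in s.
With the tool pointing down it reaches from about 0.2 to 0.875 m from the base axis. Payload 3.4 kg.
Tool frame: the origin (TCP) lies at the very end of the fingers, on their centre line; the grasp point (between the pads) lies 19 mm behind it; z points along the fingers, y is the line along which they close (so a half turn about z gives the same grasp; the last joint's range is limited). The gripper opens to 94 mm and grips with 3 to 60 N. Pads are 16 mm wide; open, the fingers measure 119 mm over their backs; the gripper's body (75 mm by 177 mm) begins 78 mm behind the grasp point.
Start: joints at [-0.121, 0.276, 1.505, -0, 1.361, -0.121], TCP at [0.575, -0, 0.205] pointing down, gripper open.
Joint ranges: [-2.89, 2.89], [-0.75, 2.08], [0.22, 2.7], [-1.18, 4.32], [0.11, 2.71], [-2.7, 2.7]. Speed limits (rad/s): [2.57, 2.57, 3.14, 3.14, 3.14, 3.14].

## Interface

Orientations are given as a unit quaternion [x, y, z, w].
In Python, from station import read_state, eyes, job_done gives the robot as it stands.
- The arm moves only by the tool apply_moves, never from a script. Its argument "rows" is a list that holds one entry, the list of rows, each a list of 4 numbers: the shift along the tool's x, y, z in mm, then the turn about the tool's z in rad. In form: [[[x, y, z, roll], ...]]. A call has 1 to 10 rows; each row is the pose to reach, as a shift and turn from the pose commanded when the call began, along the tool's axes at that moment; what a row does not reach only later rows make up. A row lasts 1/10 s, in which the tool goes at most 50 mm and 8.59 degrees, less where a joint would pass 70% of its speed; a pose out of reach is approached as far as the arm can. A call with a gripper value outside its range is refused whole. "fingers" is the closure, from -1 (fully open) to 1 (shut), set as the call begins (left out, the last holds). The fingers move at their own pace and stop on an object; the grip force is fixed at half the most. Time passes only in rows, so rows that repeat a pose let the fingers close. It gives the time, the measured TCP pose, the force, the opening and the grip force at its end, in the units of the state.
- read_state(): the state, without advancing time (a new reading comes with each control period).
- eyes.read_camera(name): name is "scene" or "side" or "wrist"; returns a dict with "img" (400x640x3 uint8, blue, green, red), "camera_matrix" (3x3 intrinsics, pixels), "k1" (the pictures are not rectified: a ray, as slopes to the right and down, at radius r is drawn at 1 + k1 r^2 times it, then the intrinsics apply), "view" (4x4, takes a point from world to camera coordinates). Camera axes: x right, y up, looking along -z (the intrinsics and any distortion apply to the point x, -y, -z); pixel columns grow to the right and rows downward; lengths in m; the calibration is good to about 2 mm. A picture is of the moment at which its call begins. There is no depth.
- job_done(): hands the job in; it is judged then, once.
The state is a dict: "time_s": time; "joints": joint angles; "joint_velocities": joint speeds; "tau": joint torques, N m; "eef_pos": TCP position; "eef_rot": TCP orientation; "ft_force": force on the tool from outside, world axes, zero at the start; "ft_torque": the same for the moment, N m; "gripper_width": opening from 0.0 (shut) to 1.0 (fully open); "gripper_force": force on a finger pad.
Only numpy, scipy, OpenCV 4.12 (cv2) and the standard library are available. Lean on these libraries where they do the work, as an engineer would, in place of code of your own. Each camera call takes 0.05 s, during which the arm holds its last target. There are 200 camera calls.

## Task

Close the paint pressure pot: turn its four red T-handles clockwise, working crosswise (a handle, then the one opposite, then the other two) and in two rounds. In the first round give each handle just a light bite (about 0.13 N m), so that the lid comes part of the way down; in the second round snug each one (about 0.28 N m, never over 0.35) so that the lid ends fully home and flush on the rim all round. Never pull one side down far ahead of the others, and let go of the pot at the end.

Things in the scene. Friction and masses are not known exactly. Their poses are not given: they have to be found in the camera images.
- pot: grey paint pressure pot, 156 mm across its aluminium rim, standing upright and fixed; origin at the middle of its underside, z up. The flat top of its rim is 0.110 m above the origin. A black rubber gasket inside the rim holds the lid about 2.6 mm up until the clamps squeeze it (about 16 N/mm in all).
- lid: loose round metal lid, 153 mm across, 8 mm thick at the edge, with a small pressure gauge and brass fittings in the middle (up to 39 mm above its underside); origin at the middle of its underside, z up. It starts level on the gasket, its origin about 0.1126 m above the pot's origin; fully home (metal on metal on the rim) it is 0.110 m above it.
- handle_a: Red T-handle a of a clamp screw on the pot, facing handle_c across the lid. A level bar 64 mm long, 12 mm wide, 14 mm high, some 0.18 m above the table; origin mid-bar on the upright screw axis, x along the bar, z up. Handles a, b, c, d stand in this order anticlockwise seen from above, 90 degrees apart, 68 mm from the pot's axis. The brackets end 27 mm under the bar's middle as it starts.
- handle_b: Red T-handle b of a clamp screw on the pot, facing handle_d across the lid. Made like handle_a. All four tighten clockwise seen from above; handle and screw then go down 3.4 mm per radian (quick thread) and stay where they are left.
- handle_c: Red T-handle c of a clamp screw on the pot, facing handle_a across the lid. Made like handle_a. Torque felt while turning any of the four: running free about 0.10 N m, a light bite of the foot on the lid about 0.13 N m, snug about 0.28 N m, overtightened above 0.35 N m.
- handle_d: Red T-handle d of a clamp screw on the pot, facing handle_b across the lid. Made like handle_a. A foot meets the lid when the bar's middle is about 65 mm above the lid's origin, but worn feet differ by up to 0.8 mm either way. From the start that takes 0.05 to 1 rad; a light bite is about 0.4 rad (1.4 mm) more, snug another 0.4 to 1 rad.

How it is judged:
On the way, in this order (a step that is already met when the one before it is completed fails the run):
1. first round, first pair: two opposite screws bite on the lid (over 1.2 N each) while the other two do not touch it yet (((contact force between each of handle_a, handle_c and lid above 1.2 N and contact force between each of handle_b, handle_d and lid below 0.4 N) or (contact force between each of handle_b, handle_d and lid above 1.2 N and contact force between each of handle_a, handle_c and lid below 0.4 N))), for 0.2 s.
2. first round done: all four screws run down to the lid (bars under 66.4 mm above its origin), none snug (under 12 N), the lid part of the way down (0.3 to 2.2 mm above the rim), level within 0.018 rad (z of each of handle_a, handle_b, handle_c, handle_d in the frame of lid below 0.06644 m and contact force between each of handle_a, handle_b, handle_c, handle_d and lid below 12 N and z of lid in the frame of pot between 0.1103 and 0.1122 m and angle between lid's own z axis and vertical below 0.018 rad), for 0.2 s.
3. second round, first pair: two opposite screws are snug (over 12 N each) while the other two are not (under 8 N each) (((contact force between each of handle_a, handle_c and lid above 12 N and contact force between each of handle_b, handle_d and lid below 8 N) or (contact force between each of handle_b, handle_d and lid above 12 N and contact force between each of handle_a, handle_c and lid below 8 N))), for 0.2 s.
At the end, for the whole second after the job is handed in: The lid is home on the rim (its underside less than 0.6 mm above the rim, level within 0.004 rad) and at rest, and each of the four screws presses on it with more than 10 N (z of lid in the frame of pot below 0.1106 m and angle between lid's own z axis and vertical below 0.004 rad and contact force between each of handle_a, handle_b, handle_c, handle_d and lid above 10 N and linear speed of lid below 0.01 m/s); the robot touches nothing.
It fails at once if the lid is pulled askew: tilted by more than 0.025 rad (angle between lid's own z axis and vertical above 0.025 rad).
It fails at once if a screw is overtightened: it presses on the lid with more than 52 N (contact force between any of handle_a, handle_b, handle_c, handle_d and lid above 52 N).
It also fails if it takes over 72 s, if anything falls off the work surface, if the arm or the gripper's body presses on something with over 40 N, if the wrist force passes 120 N, or if a joint passes its speed limit or range.

## Working session

There is one attempt and no reset: what is moved stays moved. The work goes in short steps, Python scripts to look and compute and a tool call to move; the robot and the scene stay as the last step left them, time stands still between calls to the robot, and variables do not carry over. Pictures are saved under pics/ and viewed, at most 10 in all, crops included, and the job is handed in when it is done.

Besides the shell and the picture viewer there is one more tool, called after "Emit:" as a command line: name --argument value ..., lists and objects as JSON in quotes. apply_moves: Moves the arm, as the interface text tells. Its arguments: {"type":"object","properties":{"rows":{"type":"array","items":{"type":"array","items":{"type":"array","items":{"type":"number"}}}},"fingers":{"type":"number"}},"required":["rows"]}

```bash
ls; mkdir -p pics; cat > h.py <<'E'
import numpy as np,cv2
from station import read_state, eyes, job_done
def cam(n):
    d=eyes.read_camera(n);return d
def ray(d,u,v):
    K=np.array(d["camera_matrix"]);V=np.array(d["view"]);k=d["k1"]
    x=(u-K[0,2])/K[0,0];y=(v-K[1,2])/K[1,1];a,b=x,y
    for _ in range(20):
        s=1+k*(a*a+b*b);a,b=x/s,y/s
    r=V[:3,:3].T@np.array([a,-b,-1.]);o=-V[:3,:3].T@V[:3,3]
    return o,r
def onz(d,u,v,z):
    o,r=ray(d,u,v);return o+r*(z-o[2])/r[2]
def proj(d,p):
    K=np.array(d["camera_matrix"]);V=np.array(d["view"]);q=V[:3,:3]@p+V[:3,3]
    a,b=q[0]/-q[2],-q[1]/-q[2];s=1+d["k1"]*(a*a+b*b)
    return K[0,0]*a*s+K[0,2],K[1,1]*b*s+K[1,2]
def red(img):
    h=cv2.cvtColor(img,cv2.COLOR_BGR2HSV)
    return (((h[...,0]<8)|(h[...,0]>172))&(h[...,1]>140)&(h[...,2]>60)).astype(np.uint8)
def blobs(d,amin=60):
    n,l,s,c=cv2.connectedComponentsWithStats(red(d["img"]))
    return [(c[i].round(1),s[i].tolist(),cv2.minAreaRect(np.argwhere(l==i)[:,::-1].astype(np.float32))) for i in range(1,n) if s[i,4]>amin]
E
python3 - <<'E'
from h import *
print(read_state())
ims=[]
for n in("scene","side","wrist"):
    d=cam(n);cv2.imwrite(f"pics/{n}0.png",d["img"])
    print(n,-np.array(d["view"])[:3,:3].T@np.array(d["view"])[:3,3],d["k1"])
    for b in blobs(d): print(b)
E
```

```text
pics
{'time_s': 0.0, 'joints': array([-1.20942934e-01,  2.76586950e-01,  1.50612577e+00,  4.40145473e-05,
        1.36067830e+00, -1.21025828e-01]), 'joint_velocities': array([ 0.00036356, -0.00037193, -0.00050201, -0.00071906, -0.00087534,
       -0.00014306]), 'tau': array([ 1.66144628e-04, -4.04588020e+01, -2.37234324e+01,  7.02253589e-02,
        3.46444664e-02, -1.77189750e-04]), 'eef_pos': array([5.74438033e-01, 1.12649404e-04, 2.04612261e-01]), 'eef_rot': array([ 7.07080447e-01,  7.07132543e-01, -5.37493328e-04, -7.21176833e-04]), 'ft_force': array([-0.3141488 , -0.91349184, -0.39902993]), 'ft_torque': array([ 0.04134662, -0.00980806,  0.00200251]), 'gripper_force': 0.0, 'gripper_width': 0.9989440602000116}
scene [-0.03789313 -0.54174009  0.62128706] -0.05631444550414245
(array([275. , 154.2]), [265, 146, 20, 16, 127], ((273.8000183105469, 154.59999084472656), (23.008949279785156, 9.356972694396973), 32.47119140625))
(array([333.4, 167.8]), [320, 161, 29, 14, 197], ((333.0544128417969, 169.09327697753906), (28.859539031982422, 10.536022186279297), 14.743562698364258))
(array([
[... 834 characters left out ...]
3, 6.325770854949951), 60.2551155090332))
wrist [0.57517238 0.06584841 0.38491305] -0.05923769449779569
(array([215.9, 182.3]), [208, 164, 18, 43, 444], ((215.08026123046875, 184.36672973632812), (16.096691131591797, 41.47993850708008), 10.491477966308594))
(array([209.8, 226.9]), [203, 216, 16, 27, 258], ((210.49127197265625, 229.06552124023438), (13.018125534057617, 27.622217178344727), 7.594643592834473))
(array([339.9, 261.8]), [305, 243, 64, 39, 975], ((335.5, 263.5000305175781), (22.807893753051758, 69.31810760498047), 63.43495178222656))
(array([266.2, 343.5]), [254, 326, 28, 31, 540], ((267.20001220703125, 342.6000061035156), (33.5201416015625, 22.13594627380371), 71.56504821777344))
```

```bash
python3 - <<'E'
import cv2,numpy as np
a=cv2.imread("pics/side0.png");b=cv2.imread("pics/wrist0.png")
cv2.imwrite("pics/m0.png",np.vstack([cv2.resize(a[60:360,100:500],(400,300)),b[100:400,120:520]]).reshape(600,400,3))
E
```

```text
(no output)
```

View pics/m0.png

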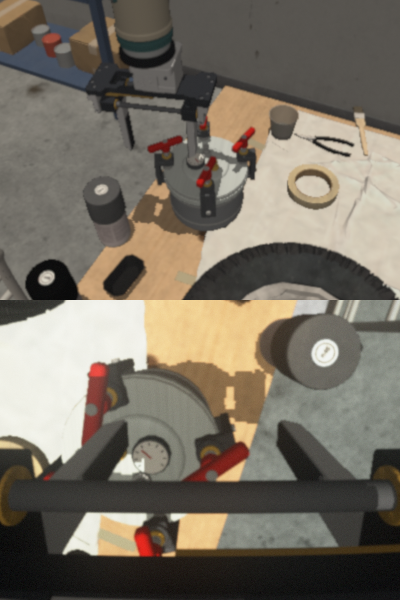

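```bash
cat >> h.py <<'E'
def bars(d,z,amin=60):
    n,l,s,c=cv2.connectedComponentsWithStats(red(d["img"]));out=[]
    for i in range(1,n):
        if s[i,4]<amin: continue
        (cx,cy),(w,h),a=cv2.minAreaRect(np.argwhere(l==i)[:,::-1].astype(np.float32))
        P=np.array([onz(d,u,v,z)[:2] for v,u in np.argwhere(l==i)])
        m=P.mean(0);q=P-m;e,W=np.linalg.eigh(q.T@q);ax=W[:,1];t=q@ax
        mid=m+ax*(t.max()+t.min())/2
        out.append((mid,np.degrees(np.arctan2(ax[1],ax[0]))%180,np.ptp(t),np.ptp(q@W[:,0]),c[i]))
    return out
E
python3 - <<'E'
from h import *
for n in("scene","side","wrist"):
    d=cam(n);print(n)
    for m,a,L,w,c in bars(d,0.183): print(m.round(4),a.round(1),L.round(3),w.round(3),c.round(0))
E
```

```text
scene
[0.4917 0.0042] 71.9 0.074 0.027 [275. 154.]
[ 0.5249 -0.1257] 95.8 0.066 0.037 [334. 168.]
[ 0.4391 -0.092 ] 59.5 0.042 0.013 [292. 180.]
side
[ 0.9204 -0.2945] 115.3 0.097 0.036 [151. 103.]
[ 0.4498 -0.0705] 69.5 0.067 0.02 [343. 200.]
[ 0.5812 -0.034 ] 38.1 0.061 0.027 [265. 204.]
[0.4987 0.0138] 79.4 0.067 0.017 [306. 233.]
[0.6155 0.2727] 130.7 0.018 0.008 [175. 371.]
wrist
[0.5017 0.027 ] 77.3 0.029 0.011 [216. 182.]
[ 0.4948 -0.0049] 63.8 0.026 0.01 [210. 227.]
[ 0.5841 -0.033 ] 30.9 0.052 0.018 [339. 262.]
[ 0.5304 -0.1016] 111.3 0.03 0.019 [266. 343.]
```

Emit:
apply_moves --rows '[[[-20,-10,-40,0],[-60,-40,-70,0],[-100,-60,-95,0],[-110,-60,-95,0],[-110,-60,-95,0],[-110,-60,-95,0]]]' --fingers 0.15

```text
time_s: 0.9
eef_pos: [0.5149, -0.1096, 0.3001]
eef_rot: [0.707, 0.707, 0.0, -0.0]
ft_force: [0.6, 0.5, -0.4]
gripper_width: 0.524
gripper_force: 0.0
```

```bash
python3 - <<'E'
from h import *
d=cam("wrist");s=read_state();print(s["eef_pos"],s["gripper_width"],s["joints"]);cv2.imwrite("pics/w1.png",d["img"])
V=np.array(d["view"]);print(-V[:3,:3].T@V[:3,3],V[2,:3])
for m,a,L,w,c in bars(d,0.185): print(m.round(4),a.round(1),L.round(3),w.round(3),c.round(0))
E
```

```text
[ 0.51491322 -0.10908266  0.29965547] 0.47997676225564023 [-3.41714111e-01  1.63283967e-01  1.42590470e+00  9.55907559e-04
  1.55390502e+00 -3.41966179e-01]
[ 0.51540169 -0.04395752  0.48032506] [0.00102283 0.22977561 0.9732431 ]
[0.4991 0.01  ] 78.4 0.061 0.015 [305.  65.]
[ 0.5805 -0.0384] 36.2 0.062 0.016 [391. 119.]
[ 0.4568 -0.057 ] 65.1 0.028 0.011 [262. 140.]
[ 0.4422 -0.0888] 63.9 0.021 0.01 [248. 173.]
[ 0.5293 -0.1076] 103.6 0.033 0.015 [336. 190.]
[ 0.5355 -0.1381] 102.6 0.026 0.011 [342. 219.]
```

View pics/w1.png

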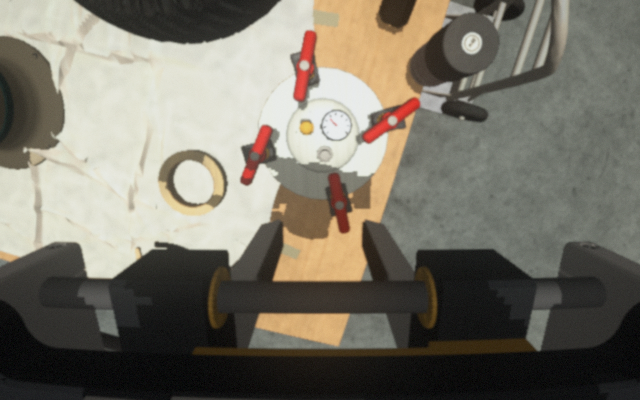

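Emit:
apply_moves --rows '[[[30,20,20,0.15],[60,50,50,0.3],[70.5,66.5,65,0.45],[70.5,66.5,65,0.6],[70.5,66.5,65,0.75],[70.5,66.5,65,0.9],[70.5,66.5,65,0.939],[70.5,66.5,65,0.939]]]'

```text
time_s: 1.75
eef_pos: [0.5813, -0.0377, 0.2342]
eef_rot: [0.95, 0.312, -0.001, -0.001]
ft_force: [0.1, 0.9, -0.6]
gripper_width: 0.424
gripper_force: 0.0
```

```bash
cat >> h.py <<'E'
def st():
    s=read_state();x,y,z,w=s["eef_rot"]
    X=np.array([1-2*(y*y+z*z),2*(x*y+z*w)])
    print("t",round(s["time_s"],2),"p",(s["eef_pos"]*1e3).round(1),"head",np.degrees(np.arctan2(X[1],X[0])).round(1),"F",s["ft_force"].round(2),"T",s["ft_torque"].round(3),"tau6",s["tau"][5].round(4),"j6",s["joints"][5].round(3),"w",round(s["gripper_width"]*94,1),"g",round(s["gripper_force"],1))
    return s
E
python3 - <<'E'
from h import *
st();st()
d=cam("wrist");cv2.imwrite("pics/w2.png",d["img"])
for m,a,L,w,c in bars(d,0.186): print(m.round(4),a.round(1),L.round(3),w.round(3),c.round(0))
E
```

```text
t 1.75 p [581.3 -37.7 234.2] head 36.3 F [ 0.09  0.94 -0.63] T [ 0.003  0.047 -0.002] tau6 0.2021 j6 0.752 w 39.9 g 0.0
t 1.75 p [581.3 -37.7 234.2] head 36.3 F [ 0.09  0.94 -0.63] T [ 0.003  0.047 -0.002] tau6 0.2021 j6 0.752 w 39.9 g 0.0
[ 0.5936 -0.03  ] 36.6 0.035 0.015 [323. 192.]
[ 0.568  -0.0489] 36.7 0.027 0.01 [323. 232.]
[0.5062 0.022 ] 99.2 0.036 0.018 [205. 240.]
[ 0.46   -0.0705] 29.9 0.022 0.014 [270. 338.]
```

View pics/w2.png

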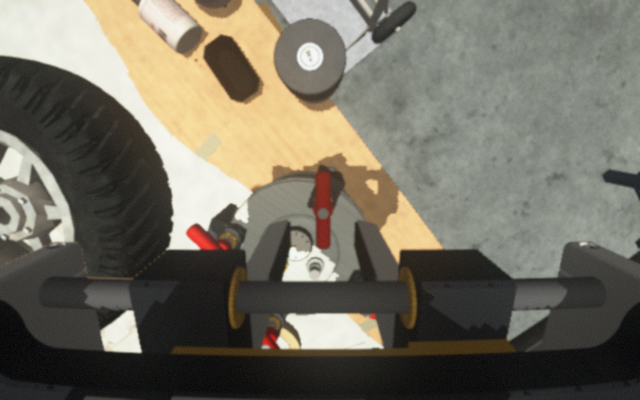

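Emit:
apply_moves --rows '[[[0,0.8,35,0],[0,0.8,60,0],[0,0.8,65,0],[0,0.8,65,0]]]'

```text
time_s: 2.2
eef_pos: [0.5815, -0.0396, 0.1696]
eef_rot: [0.95, 0.311, -0.001, -0.001]
ft_force: [0.4, 0.3, -0.3]
gripper_width: 0.423
gripper_force: 0.0
```

Emit:
apply_moves --rows '[[[0,0,0,0],[0,0,0,0],[0,0,0,0],[0,0,0,0]]]' --fingers 1

```text
time_s: 2.6
eef_pos: [0.5812, -0.0384, 0.1714]
eef_rot: [0.951, 0.31, 0.0, -0.002]
ft_force: [-3.4, 6.1, 4.9]
gripper_width: 0.124
gripper_force: 30.3
```

```bash
python3 -c "
from h import *
st()"
```

```text
t 2.6 p [581.2 -38.4 171.4] head 36.2 F [-3.42  6.08  4.86] T [0.819 0.543 0.059] tau6 0.0595 j6 0.751 w 11.7 g 30.3
```

Emit:
apply_moves --rows '[[[0,-0.6,-0.7,0.05],[0,-0.6,-0.5,0.1],[0,-0.6,-0.3,0.15],[0,-0.6,-0.2,0.2],[0,-0.6,-0.2,0.2]]]'

```text
time_s: 3.1
eef_pos: [0.5812, -0.0384, 0.1709]
eef_rot: [0.977, 0.214, 0.0, -0.001]
ft_force: [-0.5, 3.0, 1.0]
gripper_width: 0.125
gripper_force: 30.0
```

```bash
python3 -c "
from h import *
st()"
```

```text
t 3.1 p [581.2 -38.4 170.9] head 24.7 F [-0.46  3.02  0.96] T [0.817 0.281 0.004] tau6 0.2386 j6 0.951 w 11.7 g 30.0
```

Emit:
apply_moves --rows '[[[0,-0.3,0.1,0.04],[0,-0.3,0.3,0.08],[0,-0.3,0.4,0.12]]]'

```text
time_s: 3.4
eef_pos: [0.5812, -0.0384, 0.1705]
eef_rot: [0.988, 0.155, -0.0, -0.001]
ft_force: [-0.5, 3.7, -0.1]
gripper_width: 0.124
gripper_force: 30.0
```

```bash
python3 -c "
from h import *
st()"
```

```text
t 3.4 p [581.2 -38.4 170.5] head 17.8 F [-0.5   3.72 -0.08] T [0.671 0.276 0.117] tau6 -0.2322 j6 1.072 w 11.6 g 30.0
```

Emit:
apply_moves --rows '[[[0,0,0.15,0.04],[0,0,0.3,0.08],[0,0,0.4,0.12]]]'

```text
time_s: 3.7
eef_pos: [0.5812, -0.0384, 0.1701]
eef_rot: [0.995, 0.096, -0.0, -0.001]
ft_force: [-0.9, 3.8, 1.1]
gripper_width: 0.125
gripper_force: 30.0
```

```bash
python3 -c "
from h import *
st()"
```

```text
t 3.7 p [581.2 -38.4 170.1] head 11.0 F [-0.92  3.81  1.08] T [0.64  0.236 0.095] tau6 -0.2298 j6 1.192 w 11.7 g 30.0
```

Emit:
apply_moves --rows '[[[0,0,0.15,0.04],[0,0,0.3,0.08]]]'

```text
time_s: 3.9
eef_pos: [0.5813, -0.0384, 0.1698]
eef_rot: [0.998, 0.056, -0.0, -0.001]
ft_force: [-0.6, 4.1, 0.7]
gripper_width: 0.125
gripper_force: 30.0
```

```bash
python3 -c "
from h import *
st()"
```

```text
t 3.9 p [581.3 -38.4 169.8] head 6.4 F [-0.56  4.14  0.72] T [0.683 0.233 0.121] tau6 -0.2254 j6 1.272 w 11.8 g 30.0
```

Emit:
apply_moves --rows '[[[0,0,0.15,0.04],[0,0,0.3,0.08]]]'

```text
time_s: 4.1
eef_pos: [0.5812, -0.0384, 0.1695]
eef_rot: [1.0, 0.016, -0.0, -0.001]
ft_force: [-0.8, 3.2, 1.0]
gripper_width: 0.129
gripper_force: 30.0
```

```bash
python3 -c "
from h import *
st()"
```

```text
t 4.1 p [581.2 -38.4 169.5] head 1.8 F [-0.78  3.15  1.04] T [0.668 0.271 0.127] tau6 -0.2198 j6 1.352 w 12.1 g 30.0
```

Emit:
apply_moves --rows '[[[0,0,0.15,0.04],[0,0,0.3,0.08]]]'

```text
time_s: 4.3
eef_pos: [0.5812, -0.0384, 0.1693]
eef_rot: [1.0, -0.024, -0.0, -0.001]
ft_force: [-0.2, 3.7, 0.9]
gripper_width: 0.128
gripper_force: 30.0
```

```bash
python3 -c "
from h import *
st()"
```

```text
t 4.3 p [581.2 -38.4 169.3] head -2.8 F [-0.21  3.73  0.93] T [0.685 0.305 0.116] tau6 -0.2136 j6 1.432 w 12.1 g 30.0
```

Emit:
apply_moves --rows '[[[0,0,0.15,0.04],[0,0,0.3,0.08]]]'

```text
time_s: 4.5
eef_pos: [0.5812, -0.0385, 0.169]
eef_rot: [0.998, -0.064, -0.0, -0.001]
ft_force: [-0.4, 3.3, 1.0]
gripper_width: 0.128
gripper_force: 30.0
```

```bash
python3 -c "
from h import *
st()"
```

```text
t 4.5 p [581.2 -38.5 169. ] head -7.4 F [-0.41  3.25  1.  ] T [0.669 0.344 0.113] tau6 -0.2077 j6 1.512 w 12.0 g 30.0
```

Emit:
apply_moves --rows '[[[0,0,0.15,0.04],[0,0,0.3,0.08]]]'

```text
time_s: 4.7
eef_pos: [0.5813, -0.0385, 0.1688]
eef_rot: [0.995, -0.104, -0.0, -0.001]
ft_force: [-1.3, 3.0, 1.2]
gripper_width: 0.124
gripper_force: 30.0
```

```bash
python3 -c "
from h import *
st()"
```

```text
t 4.7 p [581.3 -38.5 168.8] head -11.9 F [-1.26  2.97  1.2 ] T [0.658 0.346 0.134] tau6 -0.2015 j6 1.592 w 11.7 g 30.0
```

Emit:
apply_moves --rows '[[[0,0,0,0],[0,0,0,0],[0,0,-30,0],[-30,15,-45,-0.15],[-70,40,-45,-0.3],[-110,55,-45,-0.45],[-121.8,59.9,-45,-0.6],[-121.8,59.9,-45,-0.75],[-121.8,59.9,-45,-0.9],[-121.8,59.9,-45,-1.05]]]' --fingers 0.15

```text
time_s: 5.7
eef_pos: [0.45, -0.0736, 0.2138]
eef_rot: [0.911, 0.412, 0.0, 0.001]
ft_force: [-1.0, -0.7, 0.1]
gripper_width: 0.427
gripper_force: 0.0
```

Emit:
apply_moves --rows '[[[0,0,0,-0.15],[0,0,0,-0.292],[0,0,0,-0.292],[0,0,0,-0.292]]]'

```text
time_s: 6.1
eef_pos: [0.4501, -0.0732, 0.2135]
eef_rot: [0.844, 0.536, 0.0, 0.0]
ft_force: [-0.2, -0.3, -0.7]
gripper_width: 0.42
gripper_force: 0.0
```

```bash
python3 - <<'E'
from h import *
st()
d=cam("wrist");cv2.imwrite("pics/w3.png",d["img"])
for m,a,L,w,c in bars(d,0.186): print(m.round(4),a.round(1),L.round(3),w.round(3),c.round(0))
E
```

```text
t 6.1 p [450.1 -73.2 213.5] head 64.8 F [-0.21 -0.3  -0.67] T [ 0.052  0.04  -0.03 ] tau6 -0.038 j6 0.126 w 39.5 g 0.0
[0.4981 0.0102] 78.4 0.062 0.015 [333.  76.]
[ 0.579  -0.0381] 168.6 0.062 0.015 [472.  95.]
[ 0.4558 -0.0594] 66.6 0.027 0.014 [320. 201.]
[ 0.5304 -0.1169] 102.7 0.054 0.015 [444. 223.]
[ 0.4424 -0.0879] 66.2 0.024 0.009 [320. 241.]
```

View pics/w3.png

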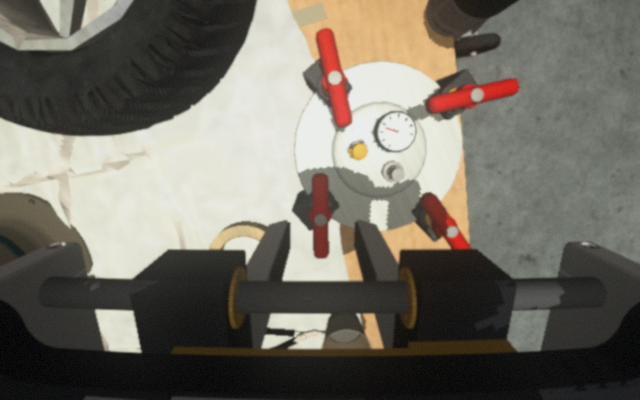

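Emit:
apply_moves --rows '[[[0,0,25,-0.02],[0,0,42,-0.02],[0,0,43,-0.02],[0,0,43,-0.02]]]'

```text
time_s: 6.55
eef_pos: [0.45, -0.0729, 0.1705]
eef_rot: [0.838, 0.545, -0.0, -0.0]
ft_force: [-0.1, 0.0, 0.8]
gripper_width: 0.429
gripper_force: 0.0
```

Emit:
apply_moves --rows '[[[0,0,0,0],[0,0,0,0],[0,0,0,0],[0,0,0,0]]]' --fingers 1

```text
time_s: 6.95
eef_pos: [0.449, -0.0724, 0.1707]
eef_rot: [0.838, 0.545, -0.001, -0.001]
ft_force: [-4.3, 1.0, 5.9]
gripper_width: 0.125
gripper_force: 30.5
```

```bash
python3 -c "
from h import *
st()"
```

```text
t 6.95 p [449.  -72.4 170.7] head 66.1 F [-4.29  1.03  5.88] T [ 0.128  0.27  -0.115] tau6 -0.0572 j6 0.104 w 11.7 g 30.5
```

Emit:
apply_moves --rows '[[[0,-0.5,-0.3,0.04],[0,-0.5,-0.1,0.08],[0,-0.5,0,0.12]]]'

```text
time_s: 7.25
eef_pos: [0.449, -0.0724, 0.1705]
eef_rot: [0.87, 0.494, -0.0, -0.0]
ft_force: [-0.3, 0.5, 0.5]
gripper_width: 0.123
gripper_force: 30.0
```

```bash
python3 -c "
from h import *
st()"
```

```text
t 7.25 p [449.  -72.4 170.5] head 59.2 F [-0.27  0.55  0.48] T [0.128 0.253 0.119] tau6 -0.2313 j6 0.225 w 11.6 g 30.0
```

Emit:
apply_moves --rows '[[[0,0,0.15,0.04],[0,0,0.3,0.08]]]'

```text
time_s: 7.45
eef_pos: [0.4489, -0.0723, 0.1702]
eef_rot: [0.889, 0.458, -0.0, -0.0]
ft_force: [-1.7, 0.9, 0.5]
gripper_width: 0.126
gripper_force: 30.0
```

```bash
python3 -c "
from h import *
st()"
```

```text
t 7.45 p [448.9 -72.3 170.2] head 54.6 F [-1.73  0.87  0.47] T [0.189 0.271 0.083] tau6 -0.2329 j6 0.305 w 11.8 g 30.0
```

Emit:
apply_moves --rows '[[[0,0,0.15,0.04],[0,0,0.3,0.08]]]'

```text
time_s: 7.65
eef_pos: [0.4489, -0.0723, 0.1699]
eef_rot: [0.906, 0.423, -0.0, -0.0]
ft_force: [-1.5, 0.1, 1.2]
gripper_width: 0.126
gripper_force: 30.0
```

```bash
python3 -c "
from h import *
st()"
```

```text
t 7.65 p [448.9 -72.3 169.9] head 50.0 F [-1.54  0.07  1.2 ] T [0.104 0.319 0.06 ] tau6 -0.2336 j6 0.385 w 11.9 g 30.0
```

Emit:
apply_moves --rows '[[[0,0,0.15,0.04],[0,0,0.3,0.08],[0,0,0.4,0.12]]]'

```text
time_s: 7.95
eef_pos: [0.4489, -0.0723, 0.1695]
eef_rot: [0.93, 0.367, -0.0, -0.0]
ft_force: [-1.4, 1.2, 1.7]
gripper_width: 0.126
gripper_force: 30.0
```

```bash
python3 -c "
from h import *
st()"
```

```text
t 7.95 p [448.9 -72.3 169.5] head 43.1 F [-1.35  1.17  1.71] T [0.177 0.326 0.104] tau6 -0.2328 j6 0.505 w 11.8 g 30.0
```

Emit:
apply_moves --rows '[[[0,0,0.15,0.04],[0,0,0.3,0.08],[0,0,0.4,0.12]]]'

```text
time_s: 8.25
eef_pos: [0.4488, -0.0722, 0.1691]
eef_rot: [0.95, 0.311, -0.0, -0.0]
ft_force: [-1.7, 0.9, 0.5]
gripper_width: 0.125
gripper_force: 30.0
```

```bash
python3 -c "
from h import *
st()"
```

```text
t 8.25 p [448.8 -72.2 169.1] head 36.2 F [-1.68  0.95  0.46] T [0.196 0.368 0.075] tau6 -0.2331 j6 0.625 w 11.7 g 30.0
```

Emit:
apply_moves --rows '[[[0,0,0.15,0.04],[0,0,0.3,0.08]]]'

```text
time_s: 8.45
eef_pos: [0.4488, -0.0722, 0.1688]
eef_rot: [0.962, 0.273, -0.0, -0.001]
ft_force: [-1.9, 0.6, 1.9]
gripper_width: 0.124
gripper_force: 30.0
```

```bash
python3 -c "
from h import *
st()"
```

```text
t 8.45 p [448.8 -72.2 168.8] head 31.6 F [-1.93  0.59  1.88] T [0.193 0.388 0.127] tau6 -0.2317 j6 0.705 w 11.6 g 30.0
```

Emit:
apply_moves --rows '[[[0,0,0.15,0.04],[0,0,0.3,0.08]]]'

```text
time_s: 8.65
eef_pos: [0.4488, -0.0721, 0.1685]
eef_rot: [0.972, 0.234, -0.001, -0.001]
ft_force: [-2.1, 1.0, 1.4]
gripper_width: 0.123
gripper_force: 30.0
```

```bash
python3 -c "
from h import *
st()"
```

```text
t 8.65 p [448.8 -72.1 168.5] head 27.1 F [-2.08  1.05  1.43] T [0.252 0.383 0.097] tau6 -0.2259 j6 0.785 w 11.6 g 30.0
```

Emit:
apply_moves --rows '[[[0,0,0.15,0.04],[0,0,0.3,0.08]]]'

```text
time_s: 8.85
eef_pos: [0.4488, -0.0721, 0.1683]
eef_rot: [0.981, 0.195, -0.0, -0.001]
ft_force: [-2.0, 2.0, 2.7]
gripper_width: 0.125
gripper_force: 30.0
```

```bash
python3 -c "
from h import *
st()"
```

```text
t 8.85 p [448.8 -72.1 168.3] head 22.5 F [-2.02  1.98  2.73] T [0.275 0.426 0.096] tau6 -0.2198 j6 0.865 w 11.8 g 30.0
```

Emit:
apply_moves --rows '[[[0,0,0.15,0.04],[0,0,0.3,0.08]]]'

```text
time_s: 9.05
eef_pos: [0.4487, -0.0721, 0.168]
eef_rot: [0.988, 0.156, -0.001, -0.001]
ft_force: [-2.5, 1.7, 2.6]
gripper_width: 0.125
gripper_force: 30.0
```

```bash
python3 -c "
from h import *
st()"
```

```text
t 9.05 p [448.7 -72.1 168. ] head 17.9 F [-2.48  1.69  2.56] T [0.292 0.487 0.067] tau6 -0.2134 j6 0.945 w 11.8 g 30.0
```

Emit:
apply_moves --rows '[[[0,0,0.15,0.04],[0,0,0.3,0.08]]]'

```text
time_s: 9.25
eef_pos: [0.4487, -0.072, 0.1678]
eef_rot: [0.993, 0.116, -0.001, -0.001]
ft_force: [-0.9, 1.2, 2.3]
gripper_width: 0.125
gripper_force: 30.0
```

```bash
python3 -c "
from h import *
st()"
```

```text
t 9.25 p [448.7 -72.  167.8] head 13.3 F [-0.89  1.2   2.35] T [0.306 0.496 0.064] tau6 -0.2066 j6 1.025 w 11.8 g 30.0
```

Emit:
apply_moves --rows '[[[0,0,0,0],[0,0,0,0],[0,0,-30,0],[15,-15,-45,-0.15],[40,-40,-45,-0.3],[60,-60,-45,-0.45],[67,-69.5,-45,-0.6],[67,-69.5,-45,-0.75],[67,-69.5,-45,-0.9],[67,-69.5,-45,-1.05]]]' --fingers 0.15

```text
time_s: 10.25
eef_pos: [0.4989, 0.0106, 0.2124]
eef_rot: [0.799, 0.602, 0.0, 0.0]
ft_force: [1.0, -0.4, -1.0]
gripper_width: 0.427
gripper_force: 0.0
```

Emit:
apply_moves --rows '[[[0,0,0,-0.086],[0,0,0,-0.086],[0,0,0,-0.086]]]'

```text
time_s: 10.55
eef_pos: [0.4987, 0.0104, 0.2124]
eef_rot: [0.775, 0.632, 0.0, 0.0]
ft_force: [-0.4, 0.0, -0.5]
gripper_width: 0.426
gripper_force: 0.0
```

```bash
python3 - <<'E'
from h import *
st()
d=cam("wrist");cv2.imwrite("pics/w4.png",d["img"])
for m,a,L,w,c in bars(d,0.186): print(m.round(4),a.round(1),L.round(3),w.round(3),c.round(0))
E
```

```text
t 10.55 p [498.7  10.4 212.4] head 78.4 F [-0.35  0.03 -0.5 ] T [-0.047  0.031 -0.025] tau6 -0.023 j6 0.084 w 40.0 g 0.0
[0.5019 0.0252] 78.9 0.033 0.014 [322. 198.]
[ 0.4953 -0.0067] 79.2 0.027 0.01 [322. 242.]
[ 0.5793 -0.0271] 165.2 0.038 0.006 [436. 246.]
[ 0.4556 -0.0669] 9.5 0.048 0.017 [287. 322.]
[ 0.5234 -0.0957] 96.9 0.023 0.004 [378. 337.]
```

Emit:
apply_moves --rows '[[[0,0,25,-0.01],[0,0,41,-0.01],[0,0,42.5,-0.01],[0,0,42.5,-0.01]]]'

```text
time_s: 11.0
eef_pos: [0.4986, 0.0105, 0.17]
eef_rot: [0.772, 0.636, -0.0, -0.0]
ft_force: [0.5, 0.7, 0.1]
gripper_width: 0.427
gripper_force: 0.0
```

Emit:
apply_moves --rows '[[[0,0,0,0],[0,0,0,0],[0,0,0,0],[0,0,0,0]]]' --fingers 1

```text
time_s: 11.4
eef_pos: [0.4984, 0.0106, 0.1704]
eef_rot: [0.771, 0.636, -0.0, -0.0]
ft_force: [-3.1, 0.3, 5.8]
gripper_width: 0.129
gripper_force: 30.4
```

```bash
python3 -c "
from h import *
st()"
```

```text
t 11.4 p [498.4  10.6 170.4] head 79.1 F [-3.14  0.3   5.78] T [ 0.117  0.456 -0.13 ] tau6 -0.0611 j6 0.073 w 12.1 g 30.4
```

Emit:
apply_moves --rows '[[[0,-0.3,-0.2,0.04],[0,-0.3,0,0.08],[0,-0.3,0.1,0.12]]]'

```text
time_s: 11.7
eef_pos: [0.4983, 0.0106, 0.1701]
eef_rot: [0.808, 0.589, 0.0, 0.0]
ft_force: [-0.0, -0.4, 0.4]
gripper_width: 0.124
gripper_force: 30.0
```

```bash
python3 -c "
from h import *
st()"
```

```text
t 11.7 p [498.3  10.6 170.1] head 72.1 F [-0.01 -0.44  0.42] T [0.009 0.006 0.1  ] tau6 -0.231 j6 0.194 w 11.6 g 30.0
```

Emit:
apply_moves --rows '[[[0,0,0.15,0.04],[0,0,0.3,0.08]]]'

```text
time_s: 11.9
eef_pos: [0.4983, 0.0106, 0.1699]
eef_rot: [0.831, 0.556, 0.0, 0.0]
ft_force: [-0.0, 0.4, 0.6]
gripper_width: 0.123
gripper_force: 30.0
```

```bash
python3 -c "
from h import *
st()"
```

```text
t 11.9 p [498.3  10.6 169.9] head 67.5 F [-0.02  0.35  0.58] T [0.011 0.033 0.103] tau6 -0.2323 j6 0.274 w 11.6 g 30.0
```

Emit:
apply_moves --rows '[[[0,0,0.15,0.04],[0,0,0.3,0.08],[0,0,0.4,0.12]]]'

```text
time_s: 12.2
eef_pos: [0.4983, 0.0106, 0.1694]
eef_rot: [0.863, 0.505, 0.0, 0.0]
ft_force: [-0.7, 0.1, 0.3]
gripper_width: 0.124
gripper_force: 30.0
```

```bash
python3 -c "
from h import *
st()"
```

```text
t 12.2 p [498.3  10.6 169.4] head 60.6 F [-0.69  0.14  0.32] T [0.044 0.162 0.088] tau6 -0.2315 j6 0.394 w 11.7 g 30.0
```

Emit:
apply_moves --rows '[[[0,0,0.15,0.04],[0,0,0.3,0.08],[0,0,0.4,0.12]]]'

```text
time_s: 12.5
eef_pos: [0.4983, 0.0106, 0.169]
eef_rot: [0.892, 0.452, 0.0, 0.0]
ft_force: [-0.1, 0.1, -0.4]
gripper_width: 0.125
gripper_force: 30.0
```

```bash
python3 -c "
from h import *
st()"
```

```text
t 12.5 p [498.3  10.6 169. ] head 53.8 F [-0.09  0.1  -0.35] T [-0.005  0.081  0.113] tau6 -0.2314 j6 0.514 w 11.8 g 30.0
```

Emit:
apply_moves --rows '[[[0,0,0.15,0.04],[0,0,0.3,0.08],[0,0,0.4,0.12]]]'

```text
time_s: 12.8
eef_pos: [0.4982, 0.0106, 0.1687]
eef_rot: [0.917, 0.398, 0.0, 0.0]
ft_force: [-0.0, 0.2, 0.4]
gripper_width: 0.126
gripper_force: 30.0
```

```bash
python3 -c "
from h import *
st()"
```

```text
t 12.8 p [498.2  10.6 168.7] head 46.9 F [-0.03  0.19  0.44] T [0.036 0.108 0.131] tau6 -0.2316 j6 0.634 w 11.8 g 30.0
```

Emit:
apply_moves --rows '[[[0,0,0.15,0.04],[0,0,0.3,0.08]]]'

```text
time_s: 13.0
eef_pos: [0.4982, 0.0106, 0.1684]
eef_rot: [0.933, 0.361, 0.0, 0.0]
ft_force: [-1.0, 0.3, 1.2]
gripper_width: 0.125
gripper_force: 30.0
```

```bash
python3 -c "
from h import *
st()"
```

```text
t 13.0 p [498.2  10.6 168.4] head 42.3 F [-1.02  0.27  1.25] T [0.092 0.154 0.081] tau6 -0.2329 j6 0.714 w 11.7 g 30.0
```

Still free after 0.64 rad.

Emit:
apply_moves --rows '[[[0,0,0.15,0.04],[0,0,0.3,0.08],[0,0,0.4,0.12]]]'

```text
time_s: 13.3
eef_pos: [0.4982, 0.0106, 0.168]
eef_rot: [0.953, 0.304, 0.0, -0.0]
ft_force: [0.4, -0.6, 1.1]
gripper_width: 0.127
gripper_force: 30.0
```

```bash
python3 -c "
from h import *
st()"
```

```text
t 13.3 p [498.2  10.6 168. ] head 35.4 F [ 0.38 -0.65  1.06] T [-0.004  0.15   0.124] tau6 -0.232 j6 0.834 w 11.9 g 30.0
```

Emit:
apply_moves --rows '[[[0,0,0.15,0.04],[0,0,0.3,0.08],[0,0,0.4,0.12]]]'

```text
time_s: 13.6
eef_pos: [0.4982, 0.0107, 0.1676]
eef_rot: [0.969, 0.247, 0.0, -0.0]
ft_force: [-0.7, 0.6, 1.0]
gripper_width: 0.124
gripper_force: 30.0
```

```bash
python3 -c "
from h import *
st()"
```

```text
t 13.6 p [498.2  10.7 167.6] head 28.6 F [-0.72  0.62  0.96] T [0.028 0.186 0.079] tau6 -0.229 j6 0.954 w 11.7 g 30.0
```

Emit:
apply_moves --rows '[[[0,0,0.15,0.04],[0,0,0.3,0.08]]]'

```text
time_s: 13.8
eef_pos: [0.4982, 0.0107, 0.1673]
eef_rot: [0.978, 0.208, 0.0, -0.0]
ft_force: [-0.5, 0.7, 0.6]
gripper_width: 0.124
gripper_force: 30.0
```

```bash
python3 -c "
from h import *
st()"
```

```text
t 13.8 p [498.2  10.7 167.3] head 24.0 F [-0.53  0.65  0.64] T [0.083 0.242 0.125] tau6 -0.2231 j6 1.034 w 11.7 g 30.0
```

Emit:
apply_moves --rows '[[[0,0,0.15,0.04],[0,0,0.3,0.08]]]'

```text
time_s: 14.0
eef_pos: [0.4982, 0.0107, 0.167]
eef_rot: [0.986, 0.168, 0.0, -0.0]
ft_force: [-1.3, 0.0, 0.7]
gripper_width: 0.124
gripper_force: 30.0
```

```bash
python3 -c "
from h import *
st()"
```

```text
t 14.0 p [498.2  10.7 167. ] head 19.4 F [-1.29  0.03  0.68] T [0.107 0.199 0.14 ] tau6 -0.216 j6 1.114 w 11.7 g 30.0
```

Emit:
apply_moves --rows '[[[0,0,0.15,0.04],[0,0,0.3,0.08],[0,0,0.4,0.12]]]'

```text
time_s: 14.3
eef_pos: [0.4981, 0.0107, 0.1667]
eef_rot: [0.994, 0.109, 0.0, -0.0]
ft_force: [-1.2, 1.4, 1.7]
gripper_width: 0.122
gripper_force: 30.0
```

```bash
python3 -c "
from h import *
st()"
```

```text
t 14.3 p [498.1  10.7 166.7] head 12.5 F [-1.21  1.44  1.75] T [0.086 0.212 0.106] tau6 -0.2033 j6 1.234 w 11.4 g 30.0
```

Emit:
apply_moves --rows '[[[0,0,0,0],[0,0,0,0],[0,0,-30,0],[1,20,-45,-0.14],[2,55,-45,-0.28],[3,90,-45,-0.42],[4.3,120,-45,-0.56],[4.3,136,-45,-0.7],[4.3,136,-45,-0.84],[4.3,136,-45,-0.98]]]' --fingers 0.15

```text
time_s: 15.3
eef_pos: [0.5323, -0.1221, 0.211]
eef_rot: [0.824, 0.567, -0.0, -0.0]
ft_force: [0.5, 1.0, -0.7]
gripper_width: 0.42
gripper_force: 0.0
```

Emit:
apply_moves --rows '[[[0,0,0,-0.15],[0,0,0,-0.3],[0,0,0,-0.45],[0,0,0,-0.6],[0,0,0,-0.6],[0,0,0,-0.6]]]'

```text
time_s: 15.9
eef_pos: [0.5322, -0.1212, 0.2112]
eef_rot: [0.623, 0.782, 0.0, 0.0]
ft_force: [0.4, -0.1, 0.7]
gripper_width: 0.424
gripper_force: 0.0
```

```bash
python3 - <<'E'
from h import *
st()
d=cam("wrist");cv2.imwrite("pics/w5.png",d["img"])
for m,a,L,w,c in bars(d,0.186): print(m.round(4),a.round(1),L.round(3),w.round(3),c.round(0))
E
```

```text
t 15.9 p [ 532.2 -121.2  211.2] head 103.0 F [ 0.4  -0.14  0.73] T [-0.008 -0.035  0.04 ] tau6 -0.0381 j6 -0.578 w 39.9 g 0.0
[0.4992 0.008 ] 12.2 0.06 0.012 [319.  15.]
[5.015e-01 4.000e-04] 11.7 0.009 0.003 [317.  28.]
[ 0.5803 -0.0399] 168.9 0.062 0.016 [419. 121.]
[ 0.4654 -0.0674] 3.2 0.032 0.011 [245. 123.]
[ 0.4327 -0.0768] 19.9 0.024 0.009 [187. 127.]
[ 0.5318 -0.1211] 101.8 0.061 0.015 [322. 217.]
```

Emit:
apply_moves --rows '[[[0,0,25,0],[0,0,41,0],[0,0,41.5,0],[0,0,41.5,0]]]'

```text
time_s: 16.35
eef_pos: [0.5323, -0.1213, 0.1699]
eef_rot: [0.622, 0.783, -0.0, -0.0]
ft_force: [-0.8, -0.2, 0.5]
gripper_width: 0.426
gripper_force: 0.0
```

Emit:
apply_moves --rows '[[[0,0,0,0],[0,0,0,0],[0,0,0,0],[0,0,0,0]]]' --fingers 1

```text
time_s: 16.75
eef_pos: [0.532, -0.1214, 0.1703]
eef_rot: [0.622, 0.783, -0.0, 0.0]
ft_force: [-3.7, -1.3, 5.5]
gripper_width: 0.125
gripper_force: 30.4
```

```bash
python3 -c "
from h import *
st()"
```

```text
t 16.75 p [ 532.  -121.4  170.3] head 103.1 F [-3.69 -1.34  5.54] T [-0.144  0.303 -0.115] tau6 -0.0745 j6 -0.58 w 11.8 g 30.4
```

Emit:
apply_moves --rows '[[[0,-0.3,-0.2,0.04],[0,-0.3,0,0.08],[0,-0.3,0.1,0.12]]]'

```text
time_s: 17.05
eef_pos: [0.5319, -0.1214, 0.17]
eef_rot: [0.668, 0.744, 0.0, 0.0]
ft_force: [-0.7, -0.5, 0.4]
gripper_width: 0.129
gripper_force: 30.0
```

```bash
python3 -c "
from h import *
st()"
```

```text
t 17.05 p [ 531.9 -121.4  170. ] head 96.2 F [-0.68 -0.49  0.37] T [-0.034  0.031  0.08 ] tau6 -0.231 j6 -0.459 w 12.1 g 30.0
```

Emit:
apply_moves --rows '[[[0,0,0.15,0.04],[0,0,0.3,0.08]]]'

```text
time_s: 17.25
eef_pos: [0.5319, -0.1214, 0.1697]
eef_rot: [0.697, 0.717, -0.0, 0.0]
ft_force: [-0.2, 0.0, 1.6]
gripper_width: 0.127
gripper_force: 30.0
```

```bash
python3 -c "
from h import *
st()"
```

```text
t 17.25 p [ 531.9 -121.4  169.7] head 91.6 F [-0.19  0.02  1.63] T [-0.061  0.055  0.069] tau6 -0.2322 j6 -0.379 w 12.0 g 30.0
```

Emit:
apply_moves --rows '[[[0,0,0.15,0.04],[0,0,0.3,0.08]]]'

```text
time_s: 17.45
eef_pos: [0.5319, -0.1214, 0.1694]
eef_rot: [0.725, 0.688, -0.0, 0.0]
ft_force: [-0.9, -0.1, 1.2]
gripper_width: 0.122
gripper_force: 30.0
```

```bash
python3 -c "
from h import *
st()"
```

```text
t 17.45 p [ 531.9 -121.4  169.4] head 87.0 F [-0.86 -0.07  1.2 ] T [-0.044  0.147  0.102] tau6 -0.2327 j6 -0.299 w 11.5 g 30.0
```

Emit:
apply_moves --rows '[[[0,0,0.15,0.04],[0,0,0.3,0.08],[0,0,0.4,0.12]]]'

```text
time_s: 17.75
eef_pos: [0.5318, -0.1215, 0.1691]
eef_rot: [0.765, 0.644, -0.0, 0.0]
ft_force: [-0.4, 0.0, 0.7]
gripper_width: 0.125
gripper_force: 30.0
```

```bash
python3 -c "
from h import *
st()"
```

```text
t 17.75 p [ 531.8 -121.5  169.1] head 80.1 F [-0.45  0.03  0.65] T [-0.034  0.1    0.056] tau6 -0.232 j6 -0.179 w 11.8 g 30.0
```

Emit:
apply_moves --rows '[[[0,0,0.15,0.04],[0,0,0.3,0.08],[0,0,0.4,0.12]]]'

```text
time_s: 18.05
eef_pos: [0.5318, -0.1215, 0.1686]
eef_rot: [0.803, 0.597, -0.0, 0.0]
ft_force: [-1.1, 0.2, 0.5]
gripper_width: 0.125
gripper_force: 30.0
```

```bash
python3 -c "
from h import *
st()"
```

```text
t 18.05 p [ 531.8 -121.5  168.6] head 73.2 F [-1.1   0.21  0.51] T [-0.041  0.069  0.121] tau6 -0.2321 j6 -0.059 w 11.7 g 30.0
```

Emit:
apply_moves --rows '[[[0,0,0.15,0.04],[0,0,0.3,0.08],[0,0,0.4,0.12]]]'

```text
time_s: 18.35
eef_pos: [0.5317, -0.1214, 0.1682]
eef_rot: [0.837, 0.547, -0.0, 0.0]
ft_force: [-0.7, 0.1, 0.4]
gripper_width: 0.125
gripper_force: 30.0
```

```bash
python3 -c "
from h import *
st()"
```

```text
t 18.35 p [ 531.7 -121.4  168.2] head 66.4 F [-0.7   0.13  0.36] T [-0.044  0.131  0.054] tau6 -0.2235 j6 0.061 w 11.8 g 30.0
```

Emit:
apply_moves --rows '[[[0,0,0.15,0.04],[0,0,0.3,0.08]]]'

```text
time_s: 18.55
eef_pos: [0.5317, -0.1214, 0.168]
eef_rot: [0.858, 0.513, -0.0, 0.0]
ft_force: [-0.7, 0.4, 2.4]
gripper_width: 0.121
gripper_force: 30.0
```

```bash
python3 -c "
from h import *
st()"
```

```text
t 18.55 p [ 531.7 -121.4  168. ] head 61.8 F [-0.65  0.36  2.42] T [0.032 0.157 0.134] tau6 -0.2134 j6 0.141 w 11.4 g 30.0
```

Emit:
apply_moves --rows '[[[0,0,0.1,0.03],[0,0,0.2,0.06]]]'

```text
time_s: 18.75
eef_pos: [0.5317, -0.1214, 0.1678]
eef_rot: [0.873, 0.487, -0.0, 0.0]
ft_force: [-1.7, -0.1, 2.7]
gripper_width: 0.127
gripper_force: 30.0
```

```bash
python3 -c "
from h import *
st()"
```

```text
t 18.75 p [ 531.7 -121.4  167.8] head 58.3 F [-1.67 -0.05  2.74] T [-0.002  0.311  0.129] tau6 -0.1304 j6 0.201 w 12.0 g 30.0
```

Emit:
apply_moves --rows '[[[0,0,0,0],[0,0,0,0],[0,0,0,0],[0,0,0,0],[0,0,0,0]]]'

```text
time_s: 19.25
eef_pos: [0.5317, -0.1214, 0.1677]
eef_rot: [0.873, 0.488, -0.0, 0.0]
ft_force: [-2.8, -0.4, 5.3]
gripper_width: 0.126
gripper_force: 30.0
```

```bash
python3 - <<'E'
from h import *
st()
d=cam("scene");I=d["img"]
u,v=proj(d,np.array([.515,-.055,.13]));u,v=int(u),int(v)
cv2.imwrite("pics/s1.png",cv2.resize(I[v-50:v+50,u-65:u+65],None,fx=6,fy=6,interpolation=cv2.INTER_CUBIC))
E
```

```text
t 19.25 p [ 531.7 -121.4  167.7] head 58.4 F [-2.81 -0.4   5.3 ] T [-0.04   0.548  0.041] tau6 0.0563 j6 0.199 w 11.8 g 30.0
```

View pics/s1.png

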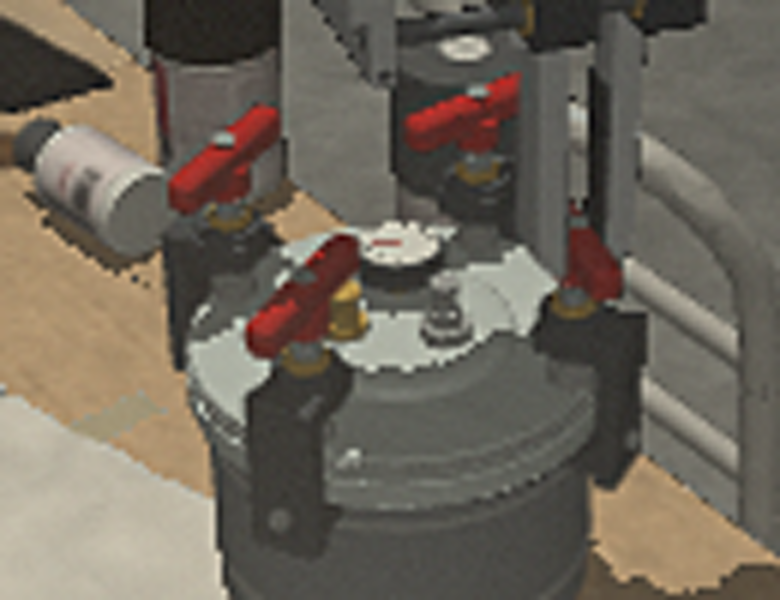

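Emit:
apply_moves --rows '[[[0,0,0.15,0.04],[0,0,0.3,0.08],[0,0,0.4,0.12]]]'

```text
time_s: 19.6
eef_pos: [0.5317, -0.1214, 0.1674]
eef_rot: [0.901, 0.434, -0.0, 0.0]
ft_force: [-2.8, -0.3, 5.6]
gripper_width: 0.121
gripper_force: 30.0
```

```bash
python3 -c "
from h import *
st()"
```

```text
t 19.6 p [ 531.7 -121.4  167.4] head 51.5 F [-2.75 -0.32  5.59] T [-0.01   0.518  0.092] tau6 -0.2003 j6 0.32 w 11.4 g 30.0
```

Emit:
apply_moves --rows '[[[0,0,0.15,0.04],[0,0,0.3,0.08]]]'

```text
time_s: 19.8
eef_pos: [0.5317, -0.1213, 0.1671]
eef_rot: [0.917, 0.398, -0.0, 0.0]
ft_force: [-1.9, -0.0, 6.3]
gripper_width: 0.126
gripper_force: 30.0
```

```bash
python3 -c "
from h import *
st()"
```

```text
t 19.8 p [ 531.7 -121.3  167.1] head 46.9 F [-1.9  -0.02  6.33] T [0.004 0.575 0.135] tau6 -0.195 j6 0.401 w 11.8 g 30.0
```

Emit:
apply_moves --rows '[[[0,0,0.15,0.04],[0,0,0.3,0.08]]]'

```text
time_s: 20.0
eef_pos: [0.5316, -0.1213, 0.1668]
eef_rot: [0.933, 0.361, -0.0, 0.0]
ft_force: [-2.9, -0.5, 6.9]
gripper_width: 0.127
gripper_force: 30.0
```

```bash
python3 -c "
from h import *
st()"
```

```text
t 20.0 p [ 531.6 -121.3  166.8] head 42.3 F [-2.92 -0.47  6.93] T [0.026 0.65  0.148] tau6 -0.1855 j6 0.481 w 11.9 g 30.0
```

Emit:
apply_moves --rows '[[[0,-0.2,-0.3,0.04],[0,-0.2,-0.2,0.08]]]'

```text
time_s: 20.2
eef_pos: [0.5316, -0.1213, 0.1666]
eef_rot: [0.946, 0.323, -0.0, 0.0]
ft_force: [-2.1, -0.9, 3.9]
gripper_width: 0.124
gripper_force: 30.0
```

```bash
python3 -c "
from h import *
st()"
```

```text
t 20.2 p [ 531.6 -121.3  166.6] head 37.7 F [-2.05 -0.9   3.89] T [-0.076  0.504  0.143] tau6 -0.1714 j6 0.561 w 11.7 g 30.0
```

Emit:
apply_moves --rows '[[[0,0,0.15,0.04],[0,0,0.3,0.08]]]'

```text
time_s: 20.4
eef_pos: [0.5316, -0.1212, 0.1664]
eef_rot: [0.958, 0.285, -0.0, 0.0]
ft_force: [-1.9, -0.1, 4.2]
gripper_width: 0.123
gripper_force: 30.0
```

```bash
python3 -c "
from h import *
st()"
```

```text
t 20.4 p [ 531.6 -121.2  166.4] head 33.2 F [-1.87 -0.11  4.22] T [-0.023  0.485  0.16 ] tau6 -0.1641 j6 0.641 w 11.5 g 30.0
```

Emit:
apply_moves --rows '[[[0,0,0.15,0.04],[0,0,0.3,0.08]]]'

```text
time_s: 20.6
eef_pos: [0.5315, -0.1212, 0.1661]
eef_rot: [0.969, 0.247, -0.0, 0.0]
ft_force: [-1.5, 0.4, 4.7]
gripper_width: 0.121
gripper_force: 30.0
```

```bash
python3 -c "
from h import *
st()"
```

```text
t 20.6 p [ 531.5 -121.2  166.1] head 28.6 F [-1.54  0.42  4.7 ] T [-0.049  0.469  0.111] tau6 -0.1649 j6 0.721 w 11.4 g 30.0
```

```bash
python3 - <<'E'
from h import *
st()
d=cam("wrist")
for m,a,L,w,c in bars(d,0.183): print(m.round(4),a.round(1),L.round(3),w.round(3),c.round(0))
d=cam("side")
for m,a,L,w,c in bars(d,0.183): print(m.round(4),a.round(1),L.round(3),w.round(3),c.round(0))
d=cam("wrist");cv2.imwrite("pics/w6.png",d["img"])
E
```

```text
t 20.6 p [ 531.5 -121.2  166.1] head 28.6 F [-1.54  0.42  4.7 ] T [-0.049  0.469  0.111] tau6 -0.1649 j6 0.721 w 11.4 g 30.0
[ 0.5814 -0.0406] 168.2 0.062 0.016 [233.  90.]
[0.5    0.0075] 11.6 0.064 0.02 [ 97. 182.]
[ 0.5358 -0.1198] 29.1 0.057 0.012 [322. 234.]
[ 0.4344 -0.0771] 12.6 0.021 0.011 [188. 336.]
[ 0.9203 -0.2945] 115.3 0.097 0.036 [151. 103.]
[ 0.5484 -0.1042] 38.6 0.025 0.019 [293. 179.]
[ 0.4497 -0.0648] 16.7 0.062 0.027 [343. 201.]
[ 0.5825 -0.0317] 166.2 0.063 0.027 [265. 205.]
[0.4985 0.0174] 10.7 0.06 0.028 [306. 233.]
[0.6154 0.2727] 130.1 0.018 0.008 [175. 372.]
```

View pics/w6.png

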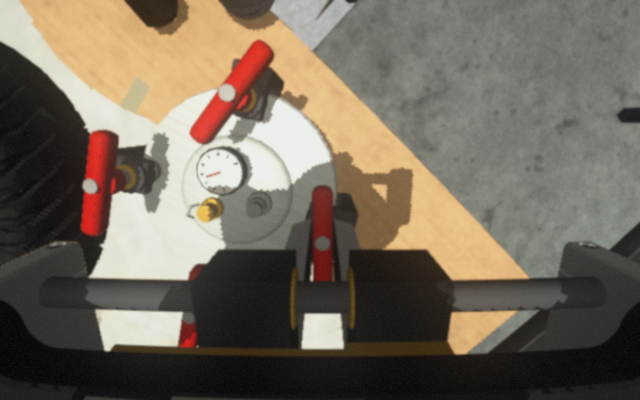

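Emit:
apply_moves --rows '[[[0,0,0.15,0.04],[0,0,0.3,0.08]]]'

```text
time_s: 20.95
eef_pos: [0.5315, -0.1212, 0.1659]
eef_rot: [0.978, 0.208, -0.0, 0.0]
ft_force: [-1.6, -0.4, 4.4]
gripper_width: 0.124
gripper_force: 30.0
```

```bash
python3 -c "
from h import *
st()"
```

```text
t 20.95 p [ 531.5 -121.2  165.9] head 24.0 F [-1.6  -0.38  4.43] T [-0.008  0.56   0.164] tau6 -0.1673 j6 0.8 w 11.7 g 30.0
```

Emit:
apply_moves --rows '[[[0,0,0.05,0.04],[0,0,0.2,0.08]]]'

```text
time_s: 21.15
eef_pos: [0.5315, -0.1212, 0.1656]
eef_rot: [0.986, 0.169, -0.0, 0.0]
ft_force: [-4.1, -1.0, 5.4]
gripper_width: 0.126
gripper_force: 30.1
```

```bash
python3 -c "
from h import *
st()"
```

```text
t 21.15 p [ 531.5 -121.2  165.6] head 19.4 F [-4.12 -1.03  5.4 ] T [0.035 0.546 0.26 ] tau6 -0.1416 j6 0.88 w 11.9 g 30.1
```

Emit:
apply_moves --rows '[[[0,-0.2,0.1,0.04]]]'

```text
time_s: 21.25
eef_pos: [0.5315, -0.1211, 0.1655]
eef_rot: [0.989, 0.149, -0.0, 0.0]
ft_force: [-3.3, -1.1, 4.8]
gripper_width: 0.124
gripper_force: 30.1
```

```bash
python3 -c "
from h import *
st()"
```

```text
t 21.25 p [ 531.5 -121.1  165.5] head 17.2 F [-3.3  -1.14  4.76] T [-0.137  0.549  0.182] tau6 -0.1285 j6 0.92 w 11.7 g 30.1
```

Emit:
apply_moves --rows '[[[0,0,0,0],[0,0,0,0],[0,0,-30,0],[1,-20,-45,0],[2,-60,-45,0.085],[4,-100,-45,0.085],[6,-130,-45,0.085],[7.2,-135.7,-45,0.085],[7.2,-135.7,-45,0.085],[7.2,-135.7,-45,0.085]]]' --fingers 0.15

```text
time_s: 22.25
eef_pos: [0.4991, 0.0099, 0.2102]
eef_rot: [0.994, 0.107, 0.0, 0.0]
ft_force: [0.3, 0.1, -0.0]
gripper_width: 0.422
gripper_force: 0.0
```

```bash
python3 - <<'E'
from h import *
st()
d=cam("wrist")
for m,a,L,w,c in bars(d,0.182): print(m.round(4),a.round(1),L.round(3),w.round(3),c.round(0))
E
```

```text
t 22.25 p [499.1   9.9 210.2] head 12.3 F [ 0.31  0.08 -0.  ] T [-0.003  0.064 -0.024] tau6 -0.0035 j6 1.237 w 39.7 g 0.0
[ 0.5814 -0.0375] 168.4 0.063 0.016 [417. 118.]
[ 0.5323 -0.1174] 18.2 0.063 0.021 [500. 210.]
[0.514  0.0135] 13.7 0.032 0.014 [321. 198.]
[0.4825 0.0061] 11.2 0.025 0.009 [321. 242.]
```

Emit:
apply_moves --rows '[[[-0.7,-0.8,25,0],[-0.7,-0.8,42,0],[-0.7,-0.8,43.5,0],[-0.7,-0.8,43.5,0]]]'

```text
time_s: 22.7
eef_pos: [0.4979, 0.0105, 0.1667]
eef_rot: [0.994, 0.107, -0.0, 0.0]
ft_force: [-0.4, 0.5, 1.1]
gripper_width: 0.425
gripper_force: 0.0
```

Emit:
apply_moves --rows '[[[0,0,0,0],[0,0,0,0],[0,0,0,0],[0,0,0,0]]]' --fingers 1

```text
time_s: 23.1
eef_pos: [0.4981, 0.0109, 0.1674]
eef_rot: [0.994, 0.107, 0.001, 0.001]
ft_force: [1.0, -5.8, 0.4]
gripper_width: 0.129
gripper_force: 30.4
```

```bash
python3 -c "
from h import *
st()"
```

```text
t 23.1 p [498.1  10.9 167.4] head 12.3 F [ 0.98 -5.83  0.41] T [-0.653  0.037  0.105] tau6 0.0622 j6 1.239 w 12.1 g 30.4
```

Emit:
apply_moves --rows '[[[0,-0.2,-0.4,0.04],[0,-0.2,-0.2,0.08],[0,-0.2,-0.1,0.12]]]'

```text
time_s: 23.4
eef_pos: [0.498, 0.0109, 0.1671]
eef_rot: [0.999, 0.047, 0.001, 0.001]
ft_force: [1.7, -1.9, -1.2]
gripper_width: 0.128
gripper_force: 30.0
```

```bash
python3 -c "
from h import *
st()"
```

```text
t 23.4 p [498.   10.9 167.1] head 5.4 F [ 1.67 -1.95 -1.2 ] T [-0.278 -0.065  0.215] tau6 -0.1395 j6 1.361 w 12.0 g 30.0
```

Emit:
apply_moves --rows '[[[0,0,0.15,0.04],[0,0,0.3,0.08]]]'

```text
time_s: 23.6
eef_pos: [0.4981, 0.0109, 0.1669]
eef_rot: [1.0, 0.007, 0.001, 0.001]
ft_force: [0.1, -1.5, -0.2]
gripper_width: 0.128
gripper_force: 30.0
```

```bash
python3 -c "
from h import *
st()"
```

```text
t 23.6 p [498.1  10.9 166.9] head 0.8 F [ 0.14 -1.47 -0.16] T [-0.282 -0.06   0.174] tau6 -0.1353 j6 1.441 w 12.1 g 30.0
```

Emit:
apply_moves --rows '[[[0,0.2,0.15,0.04],[0,0.2,0.3,0.08]]]'

```text
time_s: 23.8
eef_pos: [0.498, 0.0109, 0.1666]
eef_rot: [0.999, -0.033, 0.001, 0.001]
ft_force: [0.4, -1.6, -0.4]
gripper_width: 0.13
gripper_force: 30.0
```

```bash
python3 -c "
from h import *
st()"
```

```text
t 23.8 p [498.   10.9 166.6] head -3.8 F [ 0.43 -1.62 -0.39] T [-0.147 -0.063  0.193] tau6 -0.1306 j6 1.52 w 12.2 g 30.0
```

Emit:
apply_moves --rows '[[[0,0,0.15,0.04],[0,0,0.3,0.08]]]'

```text
time_s: 24.0
eef_pos: [0.4981, 0.0109, 0.1663]
eef_rot: [0.997, -0.073, 0.001, 0.001]
ft_force: [1.2, -1.1, -0.8]
gripper_width: 0.125
gripper_force: 30.0
```

```bash
python3 -c "
from h import *
st()"
```

```text
t 24.0 p [498.1  10.9 166.3] head -8.4 F [ 1.24 -1.07 -0.81] T [-0.115 -0.082  0.255] tau6 -0.1216 j6 1.6 w 11.8 g 30.0
```

Emit:
apply_moves --rows '[[[0,0,0.15,0.04]]]'

```text
time_s: 24.1
eef_pos: [0.4981, 0.0109, 0.1662]
eef_rot: [0.996, -0.093, 0.001, 0.001]
ft_force: [1.3, -0.6, 0.6]
gripper_width: 0.125
gripper_force: 30.0
```

```bash
python3 -c "
from h import *
st()"
```

```text
t 24.1 p [498.1  10.9 166.2] head -10.6 F [ 1.32 -0.58  0.6 ] T [-0.138 -0.057  0.196] tau6 -0.1156 j6 1.64 w 11.7 g 30.0
```

Emit:
apply_moves --rows '[[[0,0,0.15,0.04]]]'

```text
time_s: 24.2
eef_pos: [0.4981, 0.0109, 0.1661]
eef_rot: [0.994, -0.113, 0.001, 0.001]
ft_force: [0.3, -0.5, 0.6]
gripper_width: 0.123
gripper_force: 30.0
```

```bash
python3 -c "
from h import *
st()"
```

```text
t 24.2 p [498.1  10.9 166.1] head -12.9 F [ 0.26 -0.54  0.64] T [-0.109  0.024  0.262] tau6 -0.1052 j6 1.68 w 11.6 g 30.0
```

Emit:
apply_moves --rows '[[[0,0,0.15,0.04]]]'

```text
time_s: 24.3
eef_pos: [0.4981, 0.011, 0.166]
eef_rot: [0.991, -0.133, 0.001, 0.001]
ft_force: [0.7, -0.8, -0.2]
gripper_width: 0.127
gripper_force: 30.0
```

```bash
python3 -c "
from h import *
st()"
```

```text
t 24.3 p [498.1  11.  166. ] head -15.2 F [ 0.72 -0.84 -0.24] T [-0.034  0.036  0.264] tau6 -0.0989 j6 1.72 w 11.9 g 30.0
```

Emit:
apply_moves --rows '[[[0,0,0.15,0.04]]]'

```text
time_s: 24.4
eef_pos: [0.498, 0.0109, 0.1659]
eef_rot: [0.988, -0.152, 0.001, 0.001]
ft_force: [-0.4, -1.7, -0.1]
gripper_width: 0.128
gripper_force: 30.0
```

```bash
python3 -c "
from h import *
st()"
```

```text
t 24.4 p [498.   10.9 165.9] head -17.5 F [-0.43 -1.69 -0.09] T [-0.133  0.044  0.215] tau6 -0.0827 j6 1.76 w 12.0 g 30.0
```

Emit:
apply_moves --rows '[[[0,0,0.15,0.04]]]'

```text
time_s: 24.5
eef_pos: [0.4981, 0.011, 0.1658]
eef_rot: [0.985, -0.172, 0.001, 0.0]
ft_force: [0.2, -1.6, 0.3]
gripper_width: 0.122
gripper_force: 30.0
```

```bash
python3 -c "
from h import *
st()"
```

```text
t 24.5 p [498.1  11.  165.8] head -19.8 F [ 0.2  -1.58  0.31] T [-0.106  0.087  0.212] tau6 -0.0803 j6 1.8 w 11.5 g 30.0
```

Emit:
apply_moves --rows '[[[0,0,0,0],[0,0,0,0],[0,0,-30,0],[20,5,-45,0],[55,10,-45,-0.143],[85,16,-45,-0.143],[94.9,18.2,-45,-0.143],[94.9,18.2,-45,-0.143],[94.9,18.2,-45,-0.143]]]' --fingers 0.15

```text
time_s: 25.4
eef_pos: [0.5793, -0.0371, 0.2099]
eef_rot: [0.995, -0.101, -0.001, -0.0]
ft_force: [-0.2, -0.1, 0.7]
gripper_width: 0.427
gripper_force: 0.0
```

```bash
python3 - <<'E'
from h import *
st()
d=cam("wrist")
for m,a,L,w,c in bars(d,0.182): print(m.round(4),a.round(1),L.round(3),w.round(3),c.round(0))
E
```

```text
t 25.4 p [579.3 -37.1 209.9] head -11.6 F [-0.23 -0.11  0.73] T [ 0.072  0.077 -0.005] tau6 -0.0008 j6 1.589 w 40.2 g 0.0
[ 0.5824 -0.0392] 169.0 0.063 0.015 [323. 212.]
[ 0.5515 -0.1149] 20.4 0.031 0.015 [432. 234.]
[0.5059 0.0073] 73.8 0.014 0.01 [285. 317.]
[ 0.4725 -0.0629] 8.7 0.021 0.003 [378. 336.]
[0.486  0.0145] 153.9 0.021 0.012 [282. 340.]
```

Emit:
apply_moves --rows '[[[2,0.4,25,0],[2,0.4,40,0],[2,0.4,41.3,0],[2,0.4,41.3,0]]]'

```text
time_s: 25.85
eef_pos: [0.5818, -0.038, 0.1693]
eef_rot: [0.995, -0.101, -0.0, -0.0]
ft_force: [-0.3, -0.6, 0.4]
gripper_width: 0.422
gripper_force: 0.0
```

Emit:
apply_moves --rows '[[[0,0,0,0],[0,0,0,0],[0,0,0,0],[0,0,0,0]]]' --fingers 1

```text
time_s: 26.25
eef_pos: [0.5828, -0.0387, 0.1695]
eef_rot: [0.995, -0.101, 0.0, 0.0]
ft_force: [0.4, -0.1, 2.2]
gripper_width: 0.123
gripper_force: 30.3
```

```bash
python3 -c "
from h import *
st()"
```

```text
t 26.25 p [582.8 -38.7 169.5] head -11.6 F [ 0.38 -0.12  2.23] T [-0.13   0.115  0.022] tau6 0.0288 j6 1.588 w 11.6 g 30.3
```

Emit:
apply_moves --rows '[[[0,-0.2,-0.3,0.04],[0,-0.2,-0.1,0.08],[0,-0.2,0,0.12]]]'

```text
time_s: 26.55
eef_pos: [0.5828, -0.0389, 0.1692]
eef_rot: [0.987, -0.161, 0.0, 0.0]
ft_force: [-0.2, 0.1, -0.1]
gripper_width: 0.129
gripper_force: 30.0
```

```bash
python3 -c "
from h import *
st()"
```

```text
t 26.55 p [582.8 -38.9 169.2] head -18.5 F [-0.24  0.08 -0.09] T [-0.08   0.055  0.116] tau6 -0.2274 j6 1.709 w 12.1 g 30.0
```

Emit:
apply_moves --rows '[[[0,0,0.15,0.04],[0,0,0.3,0.08],[0,0,0.4,0.12]]]'

```text
time_s: 26.85
eef_pos: [0.5827, -0.0391, 0.1688]
eef_rot: [0.976, -0.22, 0.0, 0.001]
ft_force: [0.2, -2.2, -0.7]
gripper_width: 0.123
gripper_force: 30.0
```

```bash
python3 -c "
from h import *
st()"
```

```text
t 26.85 p [582.7 -39.1 168.8] head -25.4 F [ 0.24 -2.24 -0.68] T [-0.165  0.148  0.131] tau6 -0.2268 j6 1.829 w 11.6 g 30.0
```

Emit:
apply_moves --rows '[[[0,0.3,0.15,0.04],[0,0.3,0.3,0.08],[0,0.3,0.4,0.12]]]'

```text
time_s: 27.15
eef_pos: [0.5826, -0.0393, 0.1684]
eef_rot: [0.961, -0.278, 0.0, 0.001]
ft_force: [-0.6, -0.8, 0.3]
gripper_width: 0.125
gripper_force: 30.0
```

```bash
python3 -c "
from h import *
st()"
```

```text
t 27.15 p [582.6 -39.3 168.4] head -32.3 F [-0.63 -0.8   0.29] T [-0.163  0.137  0.137] tau6 -0.207 j6 1.949 w 11.7 g 30.0
```

Emit:
apply_moves --rows '[[[0,0,0.15,0.04],[0,0,0.3,0.08]]]'

```text
time_s: 27.35
eef_pos: [0.5825, -0.0394, 0.1681]
eef_rot: [0.949, -0.316, 0.0, 0.001]
ft_force: [-0.9, -1.3, 0.8]
gripper_width: 0.123
gripper_force: 30.0
```

```bash
python3 -c "
from h import *
st()"
```

```text
t 27.35 p [582.5 -39.4 168.1] head -36.9 F [-0.85 -1.26  0.75] T [-0.156  0.128  0.203] tau6 -0.1802 j6 2.029 w 11.6 g 30.0
```

Emit:
apply_moves --rows '[[[0,0.2,0.15,0.04],[0,0.2,0.3,0.08]]]'

```text
time_s: 27.55
eef_pos: [0.5824, -0.0395, 0.168]
eef_rot: [0.935, -0.354, 0.0, 0.001]
ft_force: [-1.0, -1.5, 1.1]
gripper_width: 0.127
gripper_force: 30.0
```

```bash
python3 -c "
from h import *
st()"
```

```text
t 27.55 p [582.4 -39.5 168. ] head -41.4 F [-1.05 -1.52  1.08] T [-0.112  0.193  0.13 ] tau6 -0.1512 j6 2.108 w 11.9 g 30.0
```

Emit:
apply_moves --rows '[[[0,0.2,0.1,0.04],[0,0.2,0.2,0.08]]]'

```text
time_s: 27.75
eef_pos: [0.5823, -0.0396, 0.1678]
eef_rot: [0.92, -0.391, 0.0, 0.0]
ft_force: [-1.0, -0.2, 1.4]
gripper_width: 0.126
gripper_force: 30.0
```

```bash
python3 -c "
from h import *
st()"
```

```text
t 27.75 p [582.3 -39.6 167.8] head -46.0 F [-0.98 -0.24  1.36] T [-0.137  0.182  0.217] tau6 -0.1314 j6 2.188 w 11.8 g 30.0
```

Emit:
apply_moves --rows '[[[0,0,0.1,0.04]]]'

```text
time_s: 27.85
eef_pos: [0.5823, -0.0396, 0.1677]
eef_rot: [0.912, -0.409, 0.0, 0.001]
ft_force: [-0.5, -1.0, 1.3]
gripper_width: 0.122
gripper_force: 30.0
```

```bash
python3 -c "
from h import *
st()"
```

```text
t 27.85 p [582.3 -39.6 167.7] head -48.3 F [-0.47 -0.96  1.34] T [-0.115  0.205  0.229] tau6 -0.1119 j6 2.228 w 11.5 g 30.0
```

Emit:
apply_moves --rows '[[[0,0,0.1,0.04]]]'

```text
time_s: 27.95
eef_pos: [0.5822, -0.0397, 0.1676]
eef_rot: [0.904, -0.427, 0.0, 0.001]
ft_force: [-0.4, -0.8, 0.9]
gripper_width: 0.124
gripper_force: 30.1
```

```bash
python3 -c "
from h import *
st()"
```

```text
t 27.95 p [582.2 -39.7 167.6] head -50.6 F [-0.35 -0.75  0.88] T [-0.097  0.214  0.263] tau6 -0.0864 j6 2.268 w 11.7 g 30.1
```

Emit:
apply_moves --rows '[[[0,0,0,0],[0,0,0,0],[0,0,-30,0],[-10,25,-45,-0.14],[-25,60,-45,-0.28],[-40,90,-45,-0.42],[-55,115,-45,-0.56],[-59.7,123.7,-45,-0.7],[-59.7,123.7,-45,-0.84],[-59.7,123.7,-45,-0.98]]]' --fingers 0.15

```text
time_s: 28.95
eef_pos: [0.4484, -0.0715, 0.2125]
eef_rot: [0.999, 0.052, 0.0, 0.0]
ft_force: [0.3, 0.0, 0.1]
gripper_width: 0.426
gripper_force: 0.0
```

Emit:
apply_moves --rows '[[[0,0,0,-0.135],[0,0,0,-0.135],[0,0,0,-0.135]]]'

```text
time_s: 29.25
eef_pos: [0.4488, -0.0714, 0.2123]
eef_rot: [0.993, 0.115, 0.0, -0.0]
ft_force: [0.3, -0.2, -0.2]
gripper_width: 0.423
gripper_force: 0.0
```

```bash
python3 - <<'E'
from h import *
st()
d=cam("wrist")
for m,a,L,w,c in bars(d,0.182): print(m.round(4),a.round(1),L.round(3),w.round(3),c.round(0))
E
```

```text
t 29.25 p [448.8 -71.4 212.3] head 13.2 F [ 0.26 -0.2  -0.21] T [0.072 0.063 0.004] tau6 -0.0344 j6 1.029 w 39.7 g 0.0
[ 0.5786 -0.0396] 127.0 0.06 0.016 [315.  20.]
[ 0.5317 -0.1197] 17.6 0.061 0.015 [418. 119.]
[0.5137 0.0038] 161.7 0.03 0.012 [235. 103.]
[0.4839 0.0138] 159.1 0.03 0.011 [212. 146.]
[ 0.4655 -0.0688] 13.5 0.026 0.01 [323. 197.]
[ 0.4325 -0.0769] 13.1 0.025 0.009 [323. 241.]
```

Emit:
apply_moves --rows '[[[0,0.5,25,0],[0,0.5,42,0],[0,0.5,44,0],[0,0.5,44,0]]]'

```text
time_s: 29.7
eef_pos: [0.4488, -0.0719, 0.1681]
eef_rot: [0.993, 0.116, -0.0, -0.0]
ft_force: [0.6, 0.2, -0.8]
gripper_width: 0.427
gripper_force: 0.0
```

Emit:
apply_moves --rows '[[[0,0,0,0],[0,0,0,0],[0,0,0,0],[0,0,0,0]]]' --fingers 1

```text
time_s: 30.1
eef_pos: [0.4492, -0.0719, 0.1687]
eef_rot: [0.993, 0.116, 0.0, 0.0]
ft_force: [-0.3, 3.5, 2.1]
gripper_width: 0.128
gripper_force: 30.4
```

```bash
python3 -c "
from h import *
st()"
```

```text
t 30.1 p [449.2 -71.9 168.7] head 13.3 F [-0.26  3.52  2.07] T [0.435 0.075 0.018] tau6 0.0262 j6 1.026 w 12.0 g 30.4
```

Emit:
apply_moves --rows '[[[0,-0.2,-0.2,0.04],[0,-0.2,0,0.08],[0,-0.2,0.1,0.12]]]'

```text
time_s: 30.4
eef_pos: [0.4492, -0.0719, 0.1683]
eef_rot: [0.998, 0.056, 0.0, 0.0]
ft_force: [0.7, -0.9, 0.4]
gripper_width: 0.124
gripper_force: 30.0
```

```bash
python3 -c "
from h import *
st()"
```

```text
t 30.4 p [449.2 -71.9 168.3] head 6.4 F [ 0.74 -0.94  0.36] T [0.029 0.013 0.101] tau6 -0.2284 j6 1.148 w 11.7 g 30.0
```

Emit:
apply_moves --rows '[[[0,0,0.15,0.04],[0,0,0.3,0.08],[0,0,0.4,0.12]]]'

```text
time_s: 30.7
eef_pos: [0.4491, -0.0719, 0.1679]
eef_rot: [1.0, -0.004, 0.0, 0.0]
ft_force: [1.0, -0.2, -0.4]
gripper_width: 0.122
gripper_force: 30.0
```

```bash
python3 -c "
from h import *
st()"
```

```text
t 30.7 p [449.1 -71.9 167.9] head -0.5 F [ 1.05 -0.23 -0.43] T [0.027 0.026 0.093] tau6 -0.2283 j6 1.268 w 11.5 g 30.0
```

Emit:
apply_moves --rows '[[[0,0,0.15,0.04],[0,0,0.3,0.08]]]'

```text
time_s: 30.9
eef_pos: [0.4491, -0.0719, 0.1676]
eef_rot: [0.999, -0.044, 0.0, 0.0]
ft_force: [1.0, 0.9, 0.9]
gripper_width: 0.124
gripper_force: 30.0
```

```bash
python3 -c "
from h import *
st()"
```

```text
t 30.9 p [449.1 -71.9 167.6] head -5.1 F [1.02 0.9  0.91] T [0.041 0.04  0.154] tau6 -0.2297 j6 1.348 w 11.7 g 30.0
```

Still free; continue.

Emit:
apply_moves --rows '[[[0,0,0.15,0.04],[0,0,0.3,0.08]]]'

```text
time_s: 31.1
eef_pos: [0.4491, -0.0719, 0.1674]
eef_rot: [0.996, -0.084, 0.0, 0.0]
ft_force: [0.0, 0.4, -0.2]
gripper_width: 0.124
gripper_force: 30.0
```

```bash
python3 -c "
from h import *
st()"
```

```text
t 31.1 p [449.1 -71.9 167.4] head -9.7 F [ 0.02  0.36 -0.2 ] T [0.071 0.054 0.121] tau6 -0.2303 j6 1.428 w 11.7 g 30.0
```

Emit:
apply_moves --rows '[[[0,0,0.15,0.04],[0,0,0.3,0.08]]]'

```text
time_s: 31.3
eef_pos: [0.4492, -0.0718, 0.1671]
eef_rot: [0.992, -0.124, 0.0, 0.0]
ft_force: [0.2, 0.9, 0.5]
gripper_width: 0.129
gripper_force: 30.0
```

```bash
python3 -c "
from h import *
st()"
```

```text
t 31.3 p [449.2 -71.8 167.1] head -14.2 F [0.18 0.91 0.52] T [0.099 0.01  0.104] tau6 -0.2223 j6 1.508 w 12.1 g 30.0
```

Emit:
apply_moves --rows '[[[0,0,0.15,0.04],[0,0,0.3,0.08]]]'

```text
time_s: 31.5
eef_pos: [0.4492, -0.0719, 0.1669]
eef_rot: [0.987, -0.164, 0.0, 0.0]
ft_force: [0.1, -0.2, 1.4]
gripper_width: 0.123
gripper_force: 30.0
```

```bash
python3 -c "
from h import *
st()"
```

```text
t 31.5 p [449.2 -71.9 166.9] head -18.8 F [ 0.15 -0.16  1.43] T [0.125 0.046 0.156] tau6 -0.2007 j6 1.588 w 11.5 g 30.0
```

Emit:
apply_moves --rows '[[[0,0,0.15,0.04]]]'

```text
time_s: 31.6
eef_pos: [0.4492, -0.0719, 0.1668]
eef_rot: [0.983, -0.183, 0.0, 0.0]
ft_force: [-0.5, 0.7, 0.8]
gripper_width: 0.127
gripper_force: 30.0
```

```bash
python3 -c "
from h import *
st()"
```

```text
t 31.6 p [449.2 -71.9 166.8] head -21.1 F [-0.51  0.65  0.83] T [0.048 0.045 0.145] tau6 -0.1885 j6 1.628 w 11.9 g 30.0
```

Emit:
apply_moves --rows '[[[0,0,0.15,0.04],[0,0,0.3,0.08]]]'

```text
time_s: 31.8
eef_pos: [0.4491, -0.0719, 0.1666]
eef_rot: [0.975, -0.222, 0.0, 0.0]
ft_force: [-0.4, 1.0, 1.5]
gripper_width: 0.124
gripper_force: 30.0
```

```bash
python3 -c "
from h import *
st()"
```

```text
t 31.8 p [449.1 -71.9 166.6] head -25.7 F [-0.4   1.04  1.48] T [0.138 0.114 0.15 ] tau6 -0.1624 j6 1.707 w 11.7 g 30.0
```

Emit:
apply_moves --rows '[[[0,0,0.15,0.04],[0,0,0.3,0.08]]]'

```text
time_s: 32.0
eef_pos: [0.4492, -0.0718, 0.1664]
eef_rot: [0.965, -0.261, 0.001, 0.0]
ft_force: [-0.7, 0.2, 2.3]
gripper_width: 0.125
gripper_force: 30.0
```

```bash
python3 -c "
from h import *
st()"
```

```text
t 32.0 p [449.2 -71.8 166.4] head -30.3 F [-0.68  0.16  2.3 ] T [0.091 0.147 0.187] tau6 -0.1405 j6 1.787 w 11.8 g 30.0
```

Emit:
apply_moves --rows '[[[0,0,0.15,0.04]]]'

```text
time_s: 32.1
eef_pos: [0.4492, -0.0718, 0.1663]
eef_rot: [0.96, -0.28, 0.001, 0.0]
ft_force: [-0.7, 0.4, 2.8]
gripper_width: 0.122
gripper_force: 30.0
```

```bash
python3 -c "
from h import *
st()"
```

```text
t 32.1 p [449.2 -71.8 166.3] head -32.6 F [-0.7   0.42  2.84] T [0.116 0.221 0.254] tau6 -0.1109 j6 1.827 w 11.5 g 30.0
```

Emit:
apply_moves --rows '[[[0,0,0.15,0.04]]]'

```text
time_s: 32.2
eef_pos: [0.4492, -0.0719, 0.1662]
eef_rot: [0.954, -0.299, 0.001, 0.0]
ft_force: [-1.2, 0.3, 3.7]
gripper_width: 0.125
gripper_force: 30.0
```

```bash
python3 -c "
from h import *
st()"
```

```text
t 32.2 p [449.2 -71.9 166.2] head -34.8 F [-1.15  0.31  3.74] T [0.189 0.176 0.189] tau6 -0.1167 j6 1.867 w 11.8 g 30.0
```

Emit:
apply_moves --rows '[[[0,0,0,0],[0,0,0,0],[0,0,-30,0],[20,-2,-45,-0.15],[50,-4,-45,-0.3],[80,-6,-45,-0.45],[96,-6.6,-45,-0.6],[96,-6.6,-45,-0.75],[96,-6.6,-45,-0.9],[96,-6.6,-45,-0.913]]]' --fingers 0.15

```text
time_s: 33.2
eef_pos: [0.5315, -0.1212, 0.2101]
eef_rot: [0.988, 0.153, -0.0, -0.0]
ft_force: [0.4, 0.1, 0.1]
gripper_width: 0.423
gripper_force: 0.0
```

Emit:
apply_moves --rows '[[[0,0,0,0],[0,0,0,0]]]'

```text
time_s: 33.4
eef_pos: [0.5313, -0.1211, 0.2105]
eef_rot: [0.988, 0.151, 0.0, -0.0]
ft_force: [-0.1, 0.1, -0.2]
gripper_width: 0.424
gripper_force: 0.0
```

```bash
python3 - <<'E'
from h import *
st()
d=cam("wrist")
for m,a,L,w,c in bars(d,0.182): print(m.round(4),a.round(1),L.round(3),w.round(3),c.round(0))
E
```

```text
t 33.4 p [ 531.3 -121.1  210.5] head 17.4 F [-0.09  0.1  -0.17] T [0.049 0.072 0.006] tau6 0.0076 j6 0.915 w 39.8 g 0.0
[ 0.5813 -0.0403] 130.2 0.062 0.016 [231. 116.]
[0.4995 0.0077] 160.5 0.065 0.016 [141. 208.]
[ 0.5469 -0.1172] 17.7 0.033 0.015 [322. 197.]
[ 0.5174 -0.1265] 17.3 0.026 0.01 [323. 239.]
```

Emit:
apply_moves --rows '[[[0,0,25,0],[0,0,42,0],[0,0,44.5,0],[0,0,44.5,0]]]'

```text
time_s: 33.85
eef_pos: [0.5313, -0.121, 0.1659]
eef_rot: [0.988, 0.152, -0.0, -0.0]
ft_force: [-0.6, -0.1, -0.3]
gripper_width: 0.429
gripper_force: 0.0
```

Emit:
apply_moves --rows '[[[0,0,0,0],[0,0,0,0],[0,0,0,0],[0,0,0,0]]]' --fingers 1

```text
time_s: 34.25
eef_pos: [0.5317, -0.1211, 0.1665]
eef_rot: [0.988, 0.152, 0.0, 0.0]
ft_force: [-1.2, 3.7, 2.8]
gripper_width: 0.124
gripper_force: 30.4
```

Emit:
apply_moves --rows '[[[0,0,-0.3,0.04],[0,0,-0.2,0.08]]]'

```text
time_s: 34.45
eef_pos: [0.5317, -0.1211, 0.1664]
eef_rot: [0.994, 0.112, 0.0, 0.0]
ft_force: [0.1, 0.5, -0.5]
gripper_width: 0.129
gripper_force: 30.0
```

```bash
python3 -c "
from h import *
st()"
```

```text
t 34.45 p [ 531.7 -121.1  166.4] head 12.9 F [ 0.06  0.46 -0.55] T [ 0.122 -0.02   0.229] tau6 -0.1169 j6 0.994 w 12.2 g 30.0
```

Emit:
apply_moves --rows '[[[0,0,0.15,0.04]]]'

```text
time_s: 34.55
eef_pos: [0.5317, -0.121, 0.1663]
eef_rot: [0.996, 0.092, 0.0, 0.0]
ft_force: [-0.5, 0.3, 0.7]
gripper_width: 0.123
gripper_force: 30.1
```

```bash
python3 -c "
from h import *
st()"
```

```text
t 34.55 p [ 531.7 -121.   166.3] head 10.6 F [-0.49  0.27  0.75] T [0.155 0.03  0.228] tau6 -0.0942 j6 1.034 w 11.6 g 30.1
```

Emit:
apply_moves --rows '[[[0,0,0.15,0.04]]]'

```text
time_s: 34.65
eef_pos: [0.5317, -0.121, 0.1662]
eef_rot: [0.997, 0.072, 0.0, 0.0]
ft_force: [-0.3, 0.4, 0.2]
gripper_width: 0.127
gripper_force: 30.1
```

```bash
python3 -c "
from h import *
st()"
```

```text
t 34.65 p [ 531.7 -121.   166.2] head 8.3 F [-0.32  0.41  0.24] T [0.097 0.023 0.292] tau6 -0.0764 j6 1.074 w 11.9 g 30.1
```

Emit:
apply_moves --rows '[[[0,0,0,0],[0,0,0,0],[0,0,-30,0],[0,0,-70,0],[0,0,-90,0],[0,0,-90,0],[0,0,-90,0],[0,0,-90,0]]]' --fingers 0.15

```text
time_s: 35.45
eef_pos: [0.5304, -0.1208, 0.2541]
eef_rot: [0.997, 0.073, -0.001, -0.001]
ft_force: [0.5, 0.0, -0.7]
gripper_width: 0.425
gripper_force: 0.0
```

```bash
python3 -c "
from h import *
st();print(job_done())"
```

```text
t 35.45 p [ 530.4 -120.8  254.1] head 8.4 F [ 0.54  0.04 -0.68] T [0.075 0.099 0.04 ] tau6 -0.0015 j6 1.073 w 40.0 g 0.0
the job is handed in; nothing more can be done
None
```

I tightened all four handles crosswise in two rounds, ending at roughly 0.22–0.26 N m, a little under the 0.28 target. The arm let go of the pot and the job was handed in at 35.5 s. No verdict came back, and the lid being home and flush is judged from the torque rise, not measured.

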